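# Re-clamp the lens carriage at the home stop of an optical rail

### The arm

A 6-joint arm with a two-finger parallel gripper is mounted at the origin on a cart in front of the work surface, level with it; the furniture and walls round the work are solid. World frame = base frame: x ahead of the robot, y to its left, z up, the work surface at z = 0. Lengths are in m, angles in rad, forces in N, time in s.
With the tool pointing down it reaches from about 0.25 to 0.725 m from the base axis. Payload 9.7 kg.
Tool frame: the origin (TCP) lies at the very end of the fingers, on their centre line; the grasp point (between the pads) lies arm.grasp_offset behind it (arm.grasp_offset is the distance from the TCP to the grasp point, in m); z points along the fingers, y is the line along which they close (so a half turn about z gives the same grasp; the last joint's range is limited). The gripper opens to 85 mm and grips with 20 to 120 N. Pads are 22 mm wide; open, the fingers measure 114 mm over their backs; the gripper's body (76 mm by 85 mm) begins 54 mm behind the grasp point. The pads swing forward as they close: fully open they stand 13 mm farther back than shut.
Start: joints at [-1.292, 0.087, 0.176, 1.66, 0, 1.571], TCP at [0.151, -0.529, 0.231] pointing down, gripper open.
Joint ranges: [-3.13, 3.13], [-0.85, 1.81], [-1.15, 1.24], [-2.2, 2.28], [-1.44, 1.52], [-3.14, 3.14]. Speed limits (rad/s): [2.22, 2.22, 2.57, 3.14, 3.14, 3.14].

### API

Orientations are given as a 3x3 rotation matrix whose columns are the frame's x, y, z axes.
In Python, from cell import arm gives the robot as it stands.
- The arm moves only by the tool jog_arm, never from a script. Its argument "plan" is a list of rows, each an object with "grip": the finger opening in mm, from 0 to 85.4; "delta_pos": the shift along the world's x, y, z in mm, a list of three; "dr": the turn, a rotation vector about the world's x, y, z in rad, a list of three. In form: [{"grip": grip, "delta_pos": [dx, dy, dz], "dr": [rx, ry, rz]}, ...]. A call has exactly 5 rows; each row is the pose to reach, as a shift and turn from the pose commanded when the call began; what a row does not reach only later rows make up. A row lasts 1/10 s, in which the tool goes at most 50 mm and 8.59 degrees, less where a joint would pass 70% of its speed; a pose out of reach is approached as far as the arm can. A call with a gripper value outside its range is refused whole. The fingers move at their own pace and stop on an object; "force" is the grip in N (left out, the last holds). Time passes only in rows, so rows that repeat a pose let the fingers close, or fill a call up. It gives the time, the measured TCP pose, the force, the opening and the grip force at its end, in the units of the state.
- arm.observe(): the state, without advancing time (a new reading comes with each control period).
- arm.snapshot(name): name is "side" or "top"; returns a dict with "frame" (480x640x3 uint8, blue, green, red), "mtx" (3x3 intrinsics, pixels), "rvec" (rotation vector, rad) and "tvec" (3), from world to camera coordinates, as OpenCV has them. Camera axes: x right, y down, z forward; pixel columns grow to the right and rows downward; lengths in m; the calibration is good to about 2 mm. A picture is of the moment at which its call begins. There is no depth.
- arm.close_job(): hands the job in; it is judged then, once.
Trained networks look in a picture, given as the dict that the camera call returned (one of the last four; its "shot" number tells which), for a name from the list of things; names that differ only in an ending like _2 or _b are one class to them, and where a whole thing is asked for, a point or a joint stands for the part that bears it (a point fixed in the world has none). Each returns a list of dicts, best first, with "p" (0 to 1); they miss things now and then, are a little off and sometimes report something else, mostly with a low value. They report only what shows in the picture. A call takes as long as a camera call.
- arm.look_for(picture, label): "rect" ([left, top, width, height] in pixels, round what is visible of it).
The state is a dict: "time": time; "joint_pos": joint angles; "qvel": joint speeds; "effort": joint torques, N m; "tool_pos": TCP position; "ee_rot": TCP orientation; "ft_force": force on the tool from outside, world axes, zero at the start; "torque": the same for the moment, N m; "grip_width": finger opening in m; "grasp_force": force on a finger pad.
Only numpy, scipy, OpenCV 4.12 (cv2) and the standard library are available. Lean on these libraries where they do the work, as an engineer would, in place of code of your own. Each camera call takes 0.05 s, during which the arm holds its last target. There are 200 camera calls.

### The job

The lens carriage on the optical rail is clamped in the wrong place: slacken its red wing knob and slide the carriage along the rail until it is fully home against the stop bolt, pressing in the sprung plunger of the position switch. Keep it pressed home while you tighten the knob again fully, so that the carriage stays there when you let go. Do not touch the lens, and leave the other things on the table where they are.

Things in the scene. Friction and masses are not known exactly. Their poses are not given: they have to be found in the camera images.
- rail: Aluminium optical rail, 300 mm long, fixed. Origin: centre of its underside; y runs along it towards the end stop, -x is the near side with the clamp knob. Foot 100 mm wide, 8 mm high; above it flanks sloping 40 deg from level up to a ridge 28 mm wide, 45 mm high. The end stop covers y = 108 to 150 mm, x = -23 to 26 mm, up to height 88 mm.
- stop_face (a point): Centre of the end face of the steel stop bolt (11 mm across, brass lock nut) in the end stop, height 55 mm. The carriage is home when its end face touches this. Axes as the rail's.
- plunger (a joint): Brass plunger of the grey and yellow position switch in the end stop, beside the stop bolt (rail x = 14 mm, height 55 mm). m; 0 = out, its tip then 7 mm beyond the bolt's face; grows as it is pushed in towards rail +y, about 0.007 with the carriage home. Its spring pushes the carriage back with 1.6 N at first, 4 N when home.
- carriage (a joint): Black carriage on the rail, 76 mm long, about 105 mm across, top at height 62 mm. Value in m, grows towards the stop (rail +y): 0 = far end, 0.153 = meets the plunger, 0.160 = home against the stop bolt. Slack, it slides with about 1 N; clamped, it cannot be pushed along by hand.
- carriage_top (a point): Centre of the carriage's top face, height 62 mm, on the rail's middle line. Axes as the rail's. A post holder with a post (25 mm and 13 mm thick) stands 6 mm behind it (towards rail +x) and carries the lens.
- clamp_knob (a joint): Turn of the carriage's red wing knob (clamp screw), rad: 0 = hard tight (wing across the rail), 1.5 = fully slack (wing nearly along the rail). It slackens anticlockwise, seen from outside along its screw. It bites below about 0.5 and gets a little stiffer, up to about 0.4 N m near 0. It stays where it is left.
- knob_grip (a point): Grip point of the wing knob, on its screw's axis: a bar 64 mm long, 13 thick, 22 deep along the screw. Axes turn with the knob: z = outward along the screw, leaning 40 deg from vertical towards rail -x; x = along the wing; y = across it. The wing reaches 9 mm outside and 13 mm inside this point; the carriage's steel boss (22 mm across) lies 29 mm inside, its cheek 34 mm.
- lens: Lens in a black round mount, 62 mm across and 16 mm thick, on the carriage's post. Origin: centre of the lens, at height 194 mm above the table, axis along the rail (y).
- hex_key: black L-shaped hex key, 31 x 88 x 5 mm, lying. Origin: centre of its underside. Bystander.
- petri_dish: yellow-green closed petri dish, 63 mm across, 12 mm high. Origin: centre of its underside. Bystander.
- objective_can_2: black objective canister with a clear cap, 38 mm across, 52 mm high, standing. Origin: centre of its underside. Bystander.
- kapton_roll: roll of amber tape lying flat, 67 mm across, 12 mm high. Origin: centre of its underside. Bystander.
- screwdriver: yellow-handled screwdriver, 184 mm long, lying. Origin: centre of its underside. Bystander.
- tin_screws: round pale tin, 62 mm across, 30 mm high. Origin: centre of its underside. Bystander.
- marker_pen: white marker pen with a blue cap, 16 mm thick, 133 mm long, lying. Origin: centre of its underside. Bystander.

How it is judged:
By the outcome, as a careful person would: the job done as asked, in the order asked, and still so for the second after the job is handed in, with the robot touching nothing.
It also fails if it takes over 48 s, if anything falls off the work surface, if the arm or the gripper's body presses on something with over 40 N, if the wrist force passes 120 N, or if a joint passes its speed limit or range.

## Working session

There is one attempt and no reset: what is moved stays moved. The work goes in short steps, Python scripts to look and compute and a tool call to move; the robot and the scene stay as the last step left them, time stands still between calls to the robot, and variables do not carry over. Pictures are saved under pics/ and viewed, at most 10 in all, crops included, and the job is handed in when it is done.

Besides the shell and the picture viewer there is one more tool, called in YAML: its name, and indented under it one key for each argument. jog_arm: Moves the arm, as the interface text tells. Its arguments: {"type":"object","properties":{"plan":{"type":"array"},"force":{"type":"number"}},"required":["plan"]}

```bash
mkdir -p pics; ls
python3 - <<'E'
from cell import arm
import cv2
print(arm.grasp_offset)
s=arm.observe();print(s['time'],s['tool_pos'],s['ee_rot'],s['grip_width'])
for n in('side','top'):
    p=arm.snapshot(n);cv2.imwrite(f'pics/{n}0.png',p['frame'])
    print(n,p['mtx'].tolist(),p['rvec'],p['tvec'])
    for l in ['rail','stop_face','carriage','carriage_top','clamp_knob','knob_grip','plunger','lens']:
        try:print(l,[(r['rect'],round(r['p'],2)) for r in arm.look_for(p,l)][:3])
        except Exception as e:print(l,e)
E
```

```text
pics
0.0187
0.0 [ 0.15129856 -0.5285195   0.23059102] [[ 9.61377866e-01  2.75231652e-01 -3.70397565e-04]
 [ 2.75231901e-01 -9.61376986e-01  1.30083822e-03]
 [ 1.94015783e-06 -1.35254230e-03 -9.99999085e-01]] 0.08554369122683794
side [[608.3968178287099, 0.0, 323.1907617419358], [0.0, 608.3968178287099, 236.7970102888739], [0.0, 0.0, 1.0]] [ 0.62675529 -2.47658293  1.38280818] [0.45505052 0.29172214 0.95953897]
rail [([304.8, 157.1, 85.6, 144.9], 0.96)]
stop_face [([307.3, 159.5, 82.4, 141.4], 0.92), ([445.7, 245.0, 21.4, 38.3], 0.48)]
carriage [([320.2, 161.6, 67.2, 96.4], 0.74)]
carriage_top [([324.5, 157.9, 63.5, 100.2], 0.9), ([303.8, 389.3, 35.2, 42.9], 0.58)]
clamp_knob [([357.6, 223.8, 26.9, 24.6], 0.55), ([301.6, 388.3, 37.8, 41.4], 0.45)]
knob_grip [([359.8, 222.9, 26.9, 25.9], 0.79), ([273.7, 222.2, 16.3, 17.7], 0.7)]
plunger [([271.5, 218.2, 18.6, 22.9], 0.61), ([291.8, 215.1, 27.3, 15.2], 0.19)]
lens [([336.1, 160.3, 24.5, 33.8], 0.97), ([307.0, 160.2, 83.2, 140.3], 0.51)]
top [[437.64119233330393, 0.0, 324.3974540018567], [0.0, 437.64119233330393, 241.23253298637903], [0.0, 0.0, 1.0]] [ 2.16616029 -2.16643515  0.15514301] [-0.07308703  0.55890469  1.06281572]
rail [([315.5, 205.6, 120.6, 63.9], 0.73)]
stop_face [([314.4, 206.0, 125.7, 64.5], 0.62)]
carriage [([369.1, 208.0, 33.0, 62.4], 0.89)]
carriage_top [([371.3, 208.3, 33.5, 63.1], 0.68)]
clamp_knob [([385.2, 244.3, 8.8, 23.4], 0.66)]
knob_grip [([383.9, 245.1, 8.6, 24.5], 0.73)]
plunger [([384.5, 320.4, 53.1, 8.8], 0.73)]
lens [([369.3, 208.2, 34.1, 62.9], 0.56)]
```

Run:
```python
import cv2
a=cv2.imread('pics/side0.png')[130:330,230:470];b=cv2.imread('pics/top0.png')[180:290,290:460]
cv2.imwrite('pics/sc.png',cv2.resize(a,(720,600),interpolation=cv2.INTER_CUBIC))
cv2.imwrite('pics/tc.png',cv2.resize(b,(765,495),interpolation=cv2.INTER_CUBIC))
```

```text
(no output)
```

View pics/sc.png

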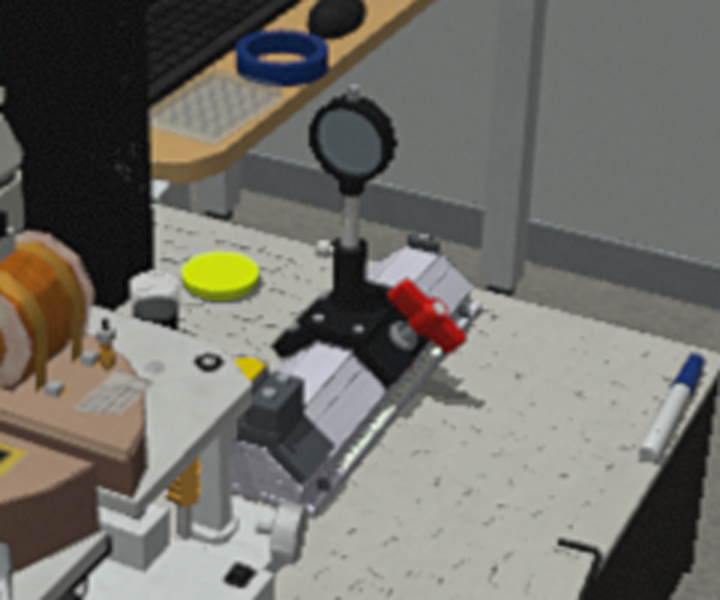

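View pics/tc.png

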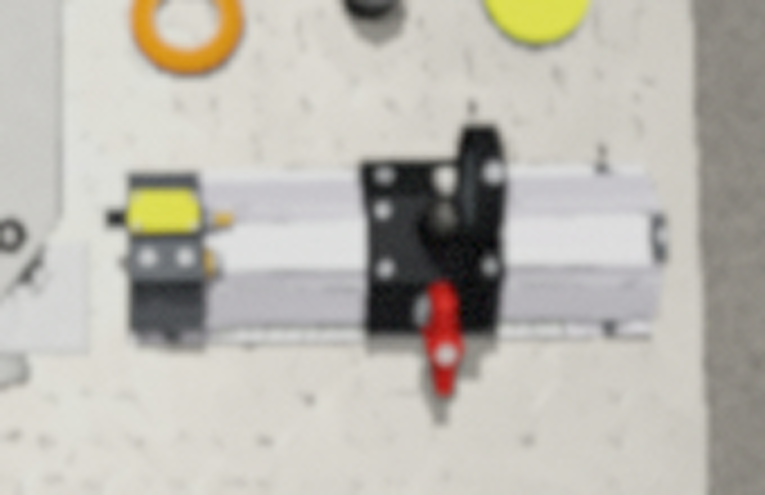

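View pics/top0.png

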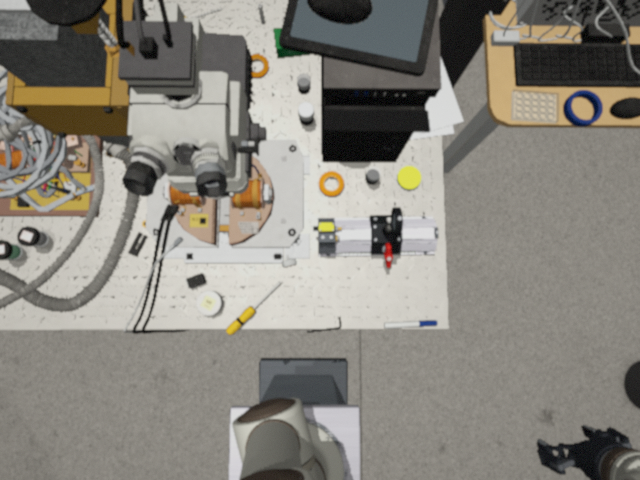

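The top view shows the rail with its stop at the left (world +y). The near-side red wing is across the rail, with its hub dot at about pixel (389, 258). The side view shows the same dot at about (377, 233). I'll fit the rail and knob poses next.

```bash
cat > h.py <<'E'
import numpy as np, cv2
from scipy.optimize import least_squares
def proj(p,X):
    return cv2.projectPoints(np.array(X,float).reshape(-1,1,3),p['rvec'],p['tvec'],p['mtx'],None)[0][:,0]
def red(p):
    h=cv2.cvtColor(p['frame'],cv2.COLOR_BGR2HSV)
    m=(((h[...,0]<6)|(h[...,0]>174))&(h[...,1]>170)&(h[...,2]>90)).astype(np.uint8)
    n,l,st,c=cv2.connectedComponentsWithStats(m)
    return [(st[i],c[i],np.argwhere(l==i)[:,::-1]) for i in range(1,n) if st[i][4]>40]
def tri(ps,uvs):
    f=lambda X:np.concatenate([proj(p,X)[0]-u for p,u in zip(ps,uvs)])
    r=least_squares(f,[.4,-.2,.07]);return r.x,r.fun
def back(p,uv,z):
    return least_squares(lambda X:proj(p,[X[0],X[1],z])[0]-uv,[.4,-.2]).x
E
python3 - <<'E'
from h import *
from cell import arm
S=arm.snapshot('side');T=arm.snapshot('top')
for n,p in(('S',S),('T',T)):
    for s,c,_ in red(p):print(n,s,c)
s=lambda u,v:np.array([230+u/3-.33,130+v/3-.33]); t=lambda u,v:np.array([290+u/4.5-.4,180+v/4.5-.4])
print('hub',tri([S,T],[s(440,308),t(447,353)]))
print('side foot near corners',back(S,s(310,512),0),back(S,s(480,305),.004))
print('top foot near', back(T,t(130,345),.004),back(T,t(655,335),.004))
print('ridge near',back(T,t(205,270),.045),back(T,t(645,258),.045))
print('ridge far',back(T,t(205,217),.045),back(T,t(650,212),.045))
print('carr corners',[back(T,t(*q),z) for q,z in(((365,162),.03),((500,345),.03),((368,345),.03))])
print('bolt',back(T,t(217,262),.055),'pl',back(T,t(232,220),.055),'stoptop',back(T,t(130,190),.088),back(T,t(200,190),.088))
E
```

```text
S [359 224  26  23 237] [371.58649789 235.03375527]
T [384 242   8  15  83] [388.04819277 249.54216867]
hub (array([ 0.51209826, -0.22765995,  0.07947732]), array([-0.29899652, -0.02267347,  0.12679507,  0.31379305]))
side foot near corners [ 0.53045692 -0.06670516] [ 0.53320063 -0.36281637]
top foot near [ 0.52385206 -0.05852321] [ 0.52973718 -0.36005171]
ridge near [ 0.56182041 -0.0997653 ] [ 0.56882613 -0.34461088]
ridge far [ 0.59148113 -0.09989435] [ 0.59471454 -0.34824462]
carr corners [array([ 0.62544125, -0.19125887]), array([ 0.52160031, -0.2655096 ]), array([ 0.52157046, -0.19144211])]
bolt [ 0.56496758 -0.10592966] pl [ 0.58827824 -0.11430479] stoptop [ 0.59928476 -0.05801912] [ 0.59935686 -0.09538736]
```

```bash
cat >> h.py <<'E'
YAW=0.016
RZ=np.array([[np.cos(YAW),-np.sin(YAW),0],[np.sin(YAW),np.cos(YAW),0],[0,0,1]])
a=np.radians(40)
# columns x(wing),y,z at knob 0
R0=RZ@np.array([[np.cos(a),0,-np.sin(a)],[0,1,0],[np.sin(a),0,np.cos(a)]])
def Rk(q): return R0@cv2.Rodrigues(np.array([0,0,q],float))[0]
def redmask(p,c,r=30):
    f=p['frame'].astype(int);m=((f[...,2]>1.7*f[...,1])&(f[...,2]>1.7*f[...,0])&(f[...,2]>60)).astype(np.uint8)
    z=np.zeros_like(m);x,y=map(int,c);z[y-r:y+r,x-r:x+r]=m[y-r:y+r,x-r:x+r]
    pts=np.argwhere(z)[:,::-1].astype(np.int32);return cv2.convexHull(pts)
def feat(h):
    M=cv2.moments(h.astype(np.float32));m=M['m00']
    return np.array([M['m10']/m,M['m01']/m,M['mu20']/m/8,M['mu11']/m/8,M['mu02']/m/8])
def fitknob(ps,hulls,x0):
    B=np.array([[i,j,k] for i in(-.032,.032) for j in(-.0065,.0065) for k in(-.013,.009)])
    def f(v):
        return np.concatenate([feat(cv2.convexHull(proj(p,v[:3]+B@Rk(v[3]).T).astype(np.float32)))-feat(h) for p,h in zip(ps,hulls)])
    r=least_squares(f,x0,diff_step=1e-3,x_scale=[.01,.01,.01,.1]);return r.x,r.fun
E
python3 - <<'E'
from h import *
from cell import arm
S=arm.snapshot('side');T=arm.snapshot('top')
h=[redmask(S,(372,235)),redmask(T,(389,255))]
print([cv2.boundingRect(x) for x in h])
x,f=fitknob([S,T],h,[.518,-.228,.0726,0.05]);print(x,f.round(2))
o=arm.observe();R=o['ee_rot'];p=np.array(o['tool_pos'])
for q in(0,x[3]):
  K=Rk(q)
  for s in(1,-1):
    Rt=np.c_[s*K[:,0],-s*K[:,1],-K[:,2]]
    rv=cv2.Rodrigues(Rt@np.array(R).T)[0].ravel();print(q,s,rv)
zt=-Rk(0)[:,2];g=x[:3]+zt*arm.grasp_offset
print('TCP goal',g,'delta',(g-p)*1e3,'pre60',(g-.06*zt-p)*1e3,'zt',zt)
E
```

```text
[(359, 223, 26, 25), (383, 242, 10, 26)]
[ 0.52167305 -0.2272651   0.07115607  0.06630819] [-0.5   0.09  1.02  0.92  1.39  0.34  0.47 -0.1  -0.1   2.22]
0 1 [ 0.10280323 -0.69249224 -0.25198827]
0 -1 [-0.98683039 -0.14651459  2.71740713]
0.06630819155694695 1 [ 0.07969437 -0.69466629 -0.18840929]
0.06630819155694695 -1 [-1.00905473 -0.11577719  2.7771101 ]
TCP goal [ 0.53369164 -0.22707278  0.05683104] delta [ 382.34067829  301.69654987 -174.4459986 ] pre60 [ 343.77835822  301.07950009 -128.48333202] zt [ 0.64270533  0.01028416 -0.76604444]
```

jog_arm:
  plan:
    - {"grip": 60, "delta_pos": [32, 30, -5], "dr": [0.016, -0.139, -0.038]}
    - {"grip": 60, "delta_pos": [64, 60, -10], "dr": [0.032, -0.278, -0.076]}
    - {"grip": 60, "delta_pos": [96, 90, -15], "dr": [0.048, -0.417, -0.114]}
    - {"grip": 60, "delta_pos": [128, 120, -20], "dr": [0.064, -0.556, -0.152]}
    - {"grip": 60, "delta_pos": [160, 150, -30], "dr": [0.08, -0.695, -0.188]}

```text
time: 1.6
tool_pos: [0.3124, -0.3781, 0.2024]
ee_rot: [[0.759, 0.066, 0.648], [0.078, -0.997, 0.01], [0.646, 0.043, -0.762]]
ft_force: [0.7, -0.6, 1.5]
grip_width: 0.0601
grasp_force: 0.0
```

jog_arm:
  plan:
    - {"grip": 50, "delta_pos": [36, 30, -20], "dr": [0, 0, 0]}
    - {"grip": 50, "delta_pos": [72, 60, -40], "dr": [0, 0, 0]}
    - {"grip": 50, "delta_pos": [108, 90, -60], "dr": [0, 0, 0]}
    - {"grip": 50, "delta_pos": [144, 120, -80], "dr": [0, 0, 0]}
    - {"grip": 50, "delta_pos": [182, 150, -97], "dr": [0, 0, 0]}

```text
time: 2.1
tool_pos: [0.4905, -0.2302, 0.1056]
ee_rot: [[0.762, 0.067, 0.644], [0.079, -0.997, 0.01], [0.643, 0.043, -0.765]]
ft_force: [0.3, -1.3, -0.2]
grip_width: 0.0503
grasp_force: 0.0
```

```bash
cat >> h.py <<'E'
def st(arm):
    o=arm.observe();R=np.array(o['ee_rot']);print('t',o['time'],'tcp',np.round(o['tool_pos'],4),'z',R[:,2].round(3),'w',round(o['grip_width'],4),'F',np.round(o['ft_force'],1),'M',np.round(o['torque'],2),'gf',o['grasp_force'],'q',np.round(o['joint_pos'],2))
    K=R0.T@R; print('knob-angle of tool',np.arctan2(K[1,0],K[0,0]).round(3),'in-tilt z',(K[:,2]).round(3))
    return o
E
python3 - <<'E'
from h import *
from cell import arm
st(arm);S=arm.snapshot('side');T=arm.snapshot('top')
f=np.vstack([cv2.resize(S['frame'][150:290,280:460],(540,420)),])
g=cv2.resize(T['frame'][190:290,310:450],(560,400))
cv2.imwrite('pics/p1.png',cv2.resize(np.hstack([cv2.resize(f,(514,400)),g]),(800,298)))
E
```

```text
t 2.1 tcp [ 0.4905 -0.2302  0.1056] z [ 0.644  0.01  -0.765] w 0.0503 F [ 0.3 -1.3 -0.2] M [-0.11  0.56 -0.02] gf 0.0 q [-0.65 -0.52 -0.74  0.76  0.41  2.53]
knob-angle of tool 0.067 in-tilt z [ 0.002 -0.    -1.   ]
```

View pics/p1.png

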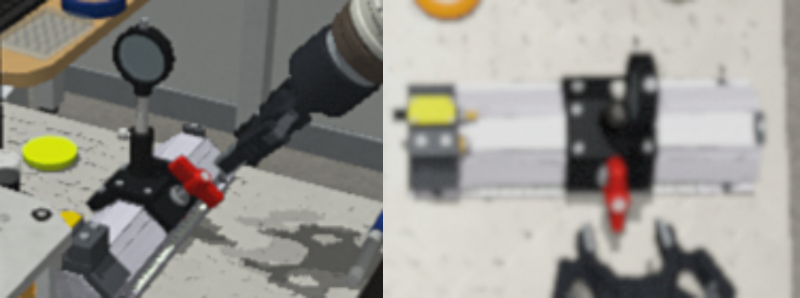

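The fingers straddle the wing, slightly toward -y of it but with room to spare on both sides. Moving in.

jog_arm:
  plan:
    - {"grip": 50, "delta_pos": [9, 0.5, -11], "dr": [0, 0, 0]}
    - {"grip": 50, "delta_pos": [18, 0.5, -22], "dr": [0, 0, 0]}
    - {"grip": 50, "delta_pos": [28, 0.5, -34], "dr": [0, 0, 0]}
    - {"grip": 50, "delta_pos": [38.5, 0.5, -46], "dr": [0, 0, 0]}
    - {"grip": 50, "delta_pos": [38.5, 0.5, -46], "dr": [0, 0, 0]}

```text
time: 2.7
tool_pos: [0.5276, -0.2311, 0.0583]
ee_rot: [[0.764, 0.067, 0.641], [0.078, -0.997, 0.012], [0.64, 0.041, -0.767]]
ft_force: [-1.2, 0.7, 0.0]
grip_width: 0.0502
grasp_force: 0.0
```

Run:
```python
from h import *
from cell import arm
st(arm);S=arm.snapshot('side');T=arm.snapshot('top')
f=cv2.resize(S['frame'][190:270,320:420],(500,400),interpolation=2)
g=cv2.resize(T['frame'][200:290,350:430],(300,338),interpolation=2)
o=np.zeros((400,800,3),np.uint8);o[:,:500]=f;o[:338,500:]=g
cv2.imwrite('pics/p2.png',o)
```

```text
t 2.7 tcp [ 0.5276 -0.2311  0.0583] z [ 0.641  0.012 -0.767] w 0.0502 F [-1.2  0.7  0. ] M [-0.03  0.59 -0.03] gf 0.0 q [-0.6  -0.4  -0.76  0.61  0.38  2.58]
knob-angle of tool 0.066 in-tilt z [-0.002  0.001 -1.   ]
```

View pics/p2.png

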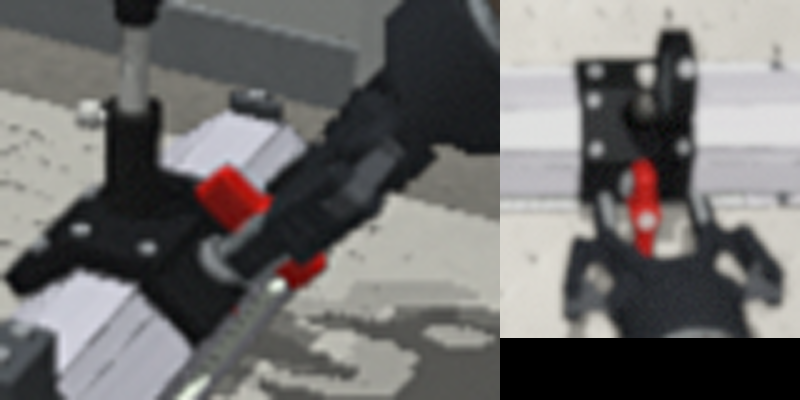

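jog_arm:
  plan:
    - {"grip": 35, "delta_pos": [2, 3, 0], "dr": [0, 0, 0]}
    - {"grip": 25, "delta_pos": [3, 3, 0], "dr": [0, 0, 0]}
    - {"grip": 22, "delta_pos": [3, 3, 0], "dr": [0, 0, 0]}
    - {"grip": 22, "delta_pos": [3, 3, 0], "dr": [0, 0, 0]}
    - {"grip": 22, "delta_pos": [3, 3, 0], "dr": [0, 0, 0]}
  force: 70

```text
time: 3.3
tool_pos: [0.5311, -0.2283, 0.0602]
ee_rot: [[0.763, 0.067, 0.643], [0.079, -0.997, 0.011], [0.642, 0.043, -0.766]]
ft_force: [0.3, 1.0, 0.4]
grip_width: 0.0217
grasp_force: 0.0
```

jog_arm:
  plan:
    - {"grip": 15, "delta_pos": [0, 0, -1], "dr": [0, 0, 0]}
    - {"grip": 8, "delta_pos": [0, 0, -1], "dr": [0, 0, 0]}
    - {"grip": 5, "delta_pos": [0, 0, -1], "dr": [0, 0, 0]}
    - {"grip": 5, "delta_pos": [0, 0, -1], "dr": [0, 0, 0]}
    - {"grip": 5, "delta_pos": [0, 0, -1], "dr": [0, 0, 0]}
  force: 70

```text
time: 3.8
tool_pos: [0.5311, -0.2269, 0.0592]
ee_rot: [[0.762, 0.07, 0.643], [0.08, -0.997, 0.014], [0.642, 0.041, -0.766]]
ft_force: [-9.2, 10.3, 7.1]
grip_width: 0.0118
grasp_force: 68.2
```

Run:
```python
from h import *
from cell import arm
o=st(arm)
z=Rk(0)[:,2]
for q in(.1,.3,.6,.9,1.2,1.43): print(q,(z*q).round(3))
print('grasp pt',np.array(o['tool_pos'])-np.array(o['ee_rot'])[:,2]*arm.grasp_offset)
# TCP lies on axis if the tool z is on screw axis; rotation leaves TCP fixed
```

```text
t 3.8 tcp [ 0.5311 -0.2269  0.0592] z [ 0.643  0.014 -0.766] w 0.0118 F [-9.2 10.3  7.1] M [1.19 0.9  1.46] gf 68.23896575602703 q [-0.59 -0.4  -0.76  0.6   0.38  2.59]
knob-angle of tool 0.067 in-tilt z [ 0.001  0.004 -1.   ]
0.1 [-0.064 -0.001  0.077]
0.3 [-0.193 -0.003  0.23 ]
0.6 [-0.386 -0.006  0.46 ]
0.9 [-0.578 -0.009  0.689]
1.2 [-0.771 -0.012  0.919]
1.43 [-0.919 -0.015  1.095]
grasp pt [ 0.51902331 -0.22713494  0.07354591]
```

jog_arm:
  plan:
    - {"grip": 5, "delta_pos": [0, 1.5, 0], "dr": [-0.077, -0.001, 0.092]}
    - {"grip": 5, "delta_pos": [0, 1.5, 0], "dr": [-0.154, -0.002, 0.184]}
    - {"grip": 5, "delta_pos": [0, 1.5, 0], "dr": [-0.231, -0.003, 0.276]}
    - {"grip": 5, "delta_pos": [0, 1.5, 0], "dr": [-0.308, -0.005, 0.368]}
    - {"grip": 5, "delta_pos": [0, 1.5, 0], "dr": [-0.386, -0.006, 0.46]}

```text
time: 4.3
tool_pos: [0.5308, -0.2265, 0.0588]
ee_rot: [[0.59, 0.49, 0.642], [0.632, -0.775, 0.011], [0.503, 0.399, -0.766]]
ft_force: [-2.8, 1.2, 2.0]
grip_width: 0.0116
grasp_force: 68.3
```

Run:
```python
from h import *
from cell import arm
st(arm);S=arm.snapshot('side');T=arm.snapshot('top')
f=cv2.resize(S['frame'][190:270,320:420],(500,400),interpolation=2)
g=cv2.resize(T['frame'][200:290,350:430],(300,338),interpolation=2)
o=np.zeros((400,800,3),np.uint8);o[:,:500]=f;o[:338,500:]=g
cv2.imwrite('pics/p3.png',o)
```

```text
t 4.3 tcp [ 0.5308 -0.2265  0.0588] z [ 0.642  0.011 -0.766] w 0.0116 F [-2.8  1.2  2. ] M [ 0.29  0.89 -0.03] gf 68.3018948690733 q [-0.58 -0.4  -0.76  0.6   0.37  1.99]
knob-angle of tool 0.671 in-tilt z [-0.001  0.001 -1.   ]
```

View pics/p3.png

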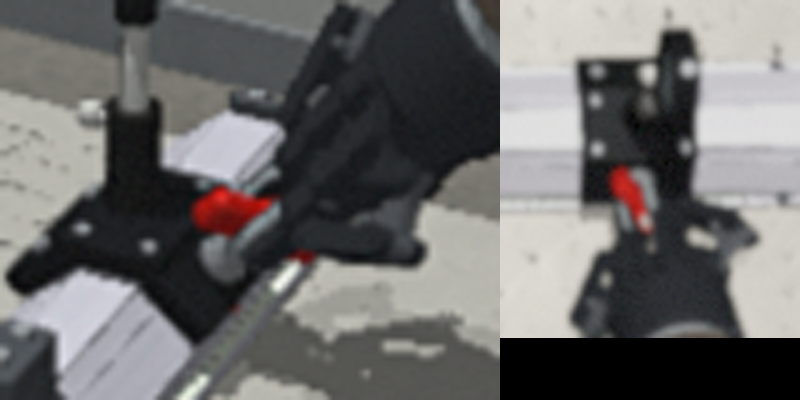

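The wing turns with the gripper: the red bar is now slanted in both views, at about 0.67 rad. Next I turn it the rest of the way to about 1.4.

jog_arm:
  plan:
    - {"grip": 5, "delta_pos": [0, 0, 0], "dr": [-0.094, -0.0015, 0.112]}
    - {"grip": 5, "delta_pos": [0, 0, 0], "dr": [-0.188, -0.003, 0.224]}
    - {"grip": 5, "delta_pos": [0, 0, 0], "dr": [-0.281, -0.0045, 0.336]}
    - {"grip": 5, "delta_pos": [0, 0, 0], "dr": [-0.375, -0.006, 0.448]}
    - {"grip": 5, "delta_pos": [0, 0, 0], "dr": [-0.47, -0.007, 0.56]}

```text
time: 4.9
tool_pos: [0.53, -0.2267, 0.0579]
ee_rot: [[0.116, 0.759, 0.64], [0.987, -0.159, 0.01], [0.11, 0.631, -0.768]]
ft_force: [-13.2, 0.3, 4.3]
grip_width: 0.012
grasp_force: 69.5
```

jog_arm:
  plan:
    - {"grip": 5, "delta_pos": [0, 0, 0], "dr": [-0.03, 0, 0.035]}
    - {"grip": 5, "delta_pos": [-0.2, 10, 0], "dr": [-0.03, 0, 0.035]}
    - {"grip": 5, "delta_pos": [-0.3, 20, 0], "dr": [-0.03, 0, 0.035]}
    - {"grip": 5, "delta_pos": [-0.5, 30, 0], "dr": [-0.03, 0, 0.035]}
    - {"grip": 5, "delta_pos": [-0.5, 30, 0], "dr": [-0.03, 0, 0.035]}

```text
time: 5.4
tool_pos: [0.5293, -0.1959, 0.0579]
ee_rot: [[0.085, 0.764, 0.64], [0.993, -0.119, 0.01], [0.084, 0.634, -0.769]]
ft_force: [-14.9, 0.2, 5.3]
grip_width: 0.0115
grasp_force: 70.2
```

Run:
```python
from h import *
from cell import arm
st(arm)
T=arm.snapshot('top')
for l in('carriage','lens'):print([(r['rect'],round(r['p'],2)) for r in arm.look_for(T,l)][:2])
```

```text
t 5.4 tcp [ 0.5293 -0.1959  0.0579] z [ 0.64   0.01  -0.769] w 0.0115 F [-14.9   0.2   5.3] M [0.15 2.25 0.23] gf 70.15053579088999 q [-0.52 -0.45 -0.8   0.6   0.33  1.27]
knob-angle of tool 1.44 in-tilt z [-0.004 -0.    -1.   ]
[([359.8, 211.0, 30.4, 49.9], 0.63)]
[([376.6, 208.0, 13.0, 27.3], 0.86)]
```

jog_arm:
  plan:
    - {"grip": 5, "delta_pos": [-2, 8, 0.5], "dr": [0, 0, 0]}
    - {"grip": 5, "delta_pos": [-2, 16, 0.5], "dr": [0, 0, 0]}
    - {"grip": 5, "delta_pos": [-2.3, 24, 0.5], "dr": [0, 0, 0]}
    - {"grip": 5, "delta_pos": [-2.5, 32, 0.5], "dr": [0, 0, 0]}
    - {"grip": 5, "delta_pos": [-2.5, 36, 0.5], "dr": [0, 0, 0]}

```text
time: 6.05
tool_pos: [0.5281, -0.1596, 0.058]
ee_rot: [[0.083, 0.763, 0.641], [0.993, -0.117, 0.011], [0.084, 0.636, -0.767]]
ft_force: [18.2, 0.1, -15.6]
grip_width: 0.0116
grasp_force: 72.0
```

jog_arm:
  plan:
    - {"grip": 5, "delta_pos": [0, 1, 0], "dr": [0, 0, 0]}
    - {"grip": 5, "delta_pos": [0, 2, 0], "dr": [0, 0, 0]}
    - {"grip": 5, "delta_pos": [0, 3, 0], "dr": [0, 0, 0]}
    - {"grip": 5, "delta_pos": [0, 4, 0], "dr": [0, 0, 0]}
    - {"grip": 5, "delta_pos": [0, 4, 0], "dr": [0, 0, 0]}

```text
time: 6.55
tool_pos: [0.528, -0.1559, 0.058]
ee_rot: [[0.083, 0.763, 0.641], [0.993, -0.117, 0.011], [0.084, 0.636, -0.767]]
ft_force: [17.0, -0.8, -14.3]
grip_width: 0.0113
grasp_force: 72.2
```

Run:
```python
from h import *
from cell import arm
st(arm);S=arm.snapshot('side');T=arm.snapshot('top')
f=cv2.resize(S['frame'][180:270,290:400],(489,400),interpolation=2)
g=cv2.resize(T['frame'][200:290,310:420],(311,254),interpolation=2)
o=np.zeros((400,800,3),np.uint8);o[:,:489]=f;o[:254,489:]=g
cv2.imwrite('pics/p4.png',o)
```

```text
t 6.55 tcp [ 0.528  -0.1559  0.058 ] z [ 0.641  0.011 -0.767] w 0.0113 F [ 17.   -0.8 -14.3] M [ 0.02 -0.39  0.08] gf 72.15366611955687 q [-0.43 -0.52 -0.85  0.6   0.28  1.35]
knob-angle of tool 1.441 in-tilt z [-0.002  0.001 -1.   ]
```

View pics/p4.png

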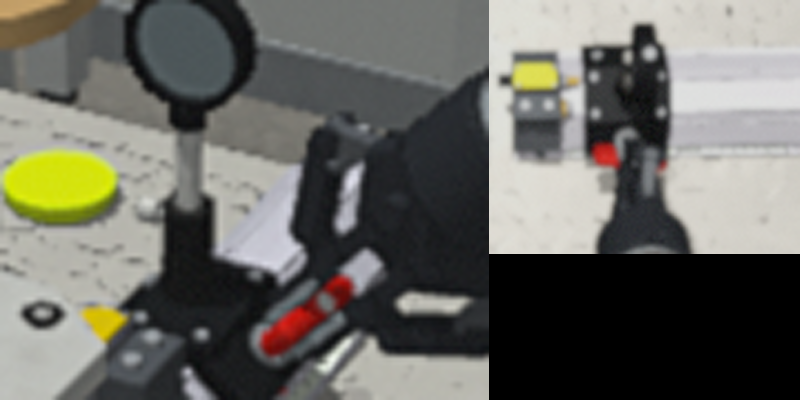

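jog_arm:
  plan:
    - {"grip": 5, "delta_pos": [0.8, 1.5, -0.9], "dr": [0, 0, 0]}
    - {"grip": 5, "delta_pos": [0.8, 3, -0.9], "dr": [0, 0, 0]}
    - {"grip": 5, "delta_pos": [0.8, 4.5, -0.9], "dr": [0, 0, 0]}
    - {"grip": 5, "delta_pos": [0.8, 6, -0.9], "dr": [0, 0, 0]}
    - {"grip": 5, "delta_pos": [0.8, 6, -0.9], "dr": [0, 0, 0]}

```text
time: 7.15
tool_pos: [0.5282, -0.1509, 0.0579]
ee_rot: [[0.085, 0.763, 0.64], [0.993, -0.118, 0.009], [0.082, 0.635, -0.768]]
ft_force: [-7.2, -1.6, 0.9]
grip_width: 0.0117
grasp_force: 76.4
```

jog_arm:
  plan:
    - {"grip": 5, "delta_pos": [0, 0.5, 0], "dr": [0, 0, 0]}
    - {"grip": 5, "delta_pos": [0, 1, 0], "dr": [0, 0, 0]}
    - {"grip": 5, "delta_pos": [0, 1.5, 0], "dr": [0, 0, 0]}
    - {"grip": 5, "delta_pos": [0, 2, 0], "dr": [0, 0, 0]}
    - {"grip": 5, "delta_pos": [0, 2, 0], "dr": [0, 0, 0]}

```text
time: 7.65
tool_pos: [0.5282, -0.1492, 0.0579]
ee_rot: [[0.085, 0.763, 0.64], [0.993, -0.118, 0.008], [0.082, 0.635, -0.768]]
ft_force: [-7.8, -3.0, 0.1]
grip_width: 0.0117
grasp_force: 76.4
```

jog_arm:
  plan:
    - {"grip": 5, "delta_pos": [0, 0.5, 0], "dr": [0, 0, 0]}
    - {"grip": 5, "delta_pos": [0, 1, 0], "dr": [0, 0, 0]}
    - {"grip": 5, "delta_pos": [0, 1.5, 0], "dr": [0, 0, 0]}
    - {"grip": 5, "delta_pos": [0, 2, 0], "dr": [0, 0, 0]}
    - {"grip": 5, "delta_pos": [0, 2, 0], "dr": [0, 0, 0]}

```text
time: 8.15
tool_pos: [0.5281, -0.1473, 0.0579]
ee_rot: [[0.085, 0.763, 0.64], [0.993, -0.118, 0.008], [0.082, 0.635, -0.768]]
ft_force: [-7.3, -5.1, 1.5]
grip_width: 0.0115
grasp_force: 76.4
```

jog_arm:
  plan:
    - {"grip": 5, "delta_pos": [0, 0.5, 0], "dr": [0, 0, 0]}
    - {"grip": 5, "delta_pos": [0, 1, 0], "dr": [0, 0, 0]}
    - {"grip": 5, "delta_pos": [0, 1.5, 0], "dr": [0, 0, 0]}
    - {"grip": 5, "delta_pos": [0, 2, 0], "dr": [0, 0, 0]}
    - {"grip": 5, "delta_pos": [0, 2, 0], "dr": [0, 0, 0]}

```text
time: 8.65
tool_pos: [0.5281, -0.1454, 0.0579]
ee_rot: [[0.086, 0.763, 0.64], [0.993, -0.118, 0.008], [0.082, 0.635, -0.768]]
ft_force: [-8.0, -4.4, 1.5]
grip_width: 0.0117
grasp_force: 76.4
```

jog_arm:
  plan:
    - {"grip": 5, "delta_pos": [0, 0.5, 0], "dr": [0, 0, 0]}
    - {"grip": 5, "delta_pos": [0, 1, 0], "dr": [0, 0, 0]}
    - {"grip": 5, "delta_pos": [0, 1.5, 0], "dr": [0, 0, 0]}
    - {"grip": 5, "delta_pos": [0, 1.5, 0], "dr": [0, 0, 0]}
    - {"grip": 5, "delta_pos": [0, 1.5, 0], "dr": [0, 0, 0]}

```text
time: 9.15
tool_pos: [0.528, -0.1451, 0.0579]
ee_rot: [[0.088, 0.763, 0.64], [0.993, -0.119, 0.005], [0.08, 0.635, -0.768]]
ft_force: [-6.4, -11.8, -1.5]
grip_width: 0.0115
grasp_force: 76.1
```

jog_arm:
  plan:
    - {"grip": 5, "delta_pos": [0, 0.5, 0], "dr": [0.064, 0.001, -0.077]}
    - {"grip": 5, "delta_pos": [0, 0.5, 0], "dr": [0.129, 0.002, -0.153]}
    - {"grip": 5, "delta_pos": [0, 0.5, 0], "dr": [0.193, 0.003, -0.23]}
    - {"grip": 5, "delta_pos": [0, 0.5, 0], "dr": [0.257, 0.004, -0.306]}
    - {"grip": 5, "delta_pos": [0, 0.5, 0], "dr": [0.321, 0.005, -0.383]}
  force: 90

```text
time: 9.65
tool_pos: [0.5287, -0.1454, 0.0586]
ee_rot: [[0.445, 0.625, 0.641], [0.813, -0.583, 0.003], [0.376, 0.52, -0.767]]
ft_force: [2.7, -16.3, -4.4]
grip_width: 0.0111
grasp_force: 88.7
```

jog_arm:
  plan:
    - {"grip": 5, "delta_pos": [0, 0, 0], "dr": [0.064, 0.001, -0.077]}
    - {"grip": 5, "delta_pos": [0, 0, 0], "dr": [0.129, 0.002, -0.153]}
    - {"grip": 5, "delta_pos": [0, 0, 0], "dr": [0.193, 0.003, -0.23]}
    - {"grip": 5, "delta_pos": [0, 0, 0], "dr": [0.257, 0.004, -0.306]}
    - {"grip": 5, "delta_pos": [0, 0, 0], "dr": [0.289, 0.0045, -0.345]}

```text
time: 10.15
tool_pos: [0.5291, -0.146, 0.059]
ee_rot: [[0.672, 0.368, 0.642], [0.479, -0.878, 0.002], [0.565, 0.306, -0.767]]
ft_force: [7.2, -20.3, -7.3]
grip_width: 0.0113
grasp_force: 88.2
```

Run:
```python
from h import *
from cell import arm
st(arm)
```

```text
t 10.15 tcp [ 0.5291 -0.146   0.059 ] z [ 0.642  0.002 -0.767] w 0.0113 F [  7.2 -20.3  -7.3] M [-3.13  0.32 -2.26] gf 88.20929065521341 q [-0.4  -0.54 -0.86  0.6   0.26  2.33]
knob-angle of tool 0.487 in-tilt z [-0.001 -0.008 -1.   ]
```

jog_arm:
  plan:
    - {"grip": 5, "delta_pos": [0, 0, 0], "dr": [0.064, 0.001, -0.077]}
    - {"grip": 5, "delta_pos": [0, 0, 0], "dr": [0.129, 0.002, -0.153]}
    - {"grip": 5, "delta_pos": [0, 0, 0], "dr": [0.193, 0.003, -0.23]}
    - {"grip": 5, "delta_pos": [0, 0, 0], "dr": [0.257, 0.004, -0.306]}
    - {"grip": 5, "delta_pos": [0, 0, 0], "dr": [0.283, 0.0044, -0.337]}
  force: 110

```text
time: 10.65
tool_pos: [0.5292, -0.1469, 0.0594]
ee_rot: [[0.765, 0.046, 0.643], [0.059, -0.998, 0.001], [0.642, 0.037, -0.766]]
ft_force: [2.9, -24.5, -4.7]
grip_width: 0.0108
grasp_force: 110.3
```

Run:
```python
from h import *
from cell import arm
o=st(arm);print('moment about screw at TCP?',np.dot(o['torque'],Rk(0)[:,2]))
```

```text
t 10.65 tcp [ 0.5292 -0.1469  0.0594] z [ 0.643  0.001 -0.766] w 0.0108 F [  2.9 -24.5  -4.7] M [-3.87  0.62 -2.55] gf 110.28431174985599 q [-0.4  -0.54 -0.86  0.6   0.25  2.77]
knob-angle of tool 0.047 in-tilt z [-0.   -0.01 -1.  ]
moment about screw at TCP? 0.5252439730955207
```

jog_arm:
  plan:
    - {"grip": 5, "delta_pos": [0, 0, 0], "dr": [0.026, 0, -0.031]}
    - {"grip": 5, "delta_pos": [0, 0, 0], "dr": [0.051, 0.001, -0.061]}
    - {"grip": 5, "delta_pos": [0, 0, 0], "dr": [0.077, 0.001, -0.092]}
    - {"grip": 5, "delta_pos": [0, 0, 0], "dr": [0.077, 0.001, -0.092]}
    - {"grip": 5, "delta_pos": [0, 0, 0], "dr": [0.077, 0.001, -0.092]}
  force: 120

```text
time: 11.15
tool_pos: [0.5291, -0.147, 0.0595]
ee_rot: [[0.765, -0.042, 0.643], [-0.055, -0.998, 0.0], [0.642, -0.036, -0.766]]
ft_force: [1.3, -23.6, -4.4]
grip_width: 0.0108
grasp_force: 125.5
```

Run:
```python
from h import *
from cell import arm
o=st(arm);print('moment about screw at TCP?',np.dot(o['torque'],Rk(0)[:,2]))
```

```text
t 11.15 tcp [ 0.5291 -0.147   0.0595] z [ 0.643  0.    -0.766] w 0.0108 F [  1.3 -23.6  -4.4] M [-4.85  0.94 -1.54] gf 125.51597365527414 q [-0.4  -0.54 -0.86  0.59  0.25  2.88]
knob-angle of tool -0.068 in-tilt z [-0.   -0.01 -1.  ]
moment about screw at TCP? 1.927554036335812
```

jog_arm:
  plan:
    - {"grip": 5, "delta_pos": [0, -0.5, 0], "dr": [-0.013, 0, 0.015]}
    - {"grip": 5, "delta_pos": [0, -1, 0], "dr": [-0.026, 0, 0.031]}
    - {"grip": 5, "delta_pos": [0, -1.5, 0], "dr": [-0.032, 0, 0.038]}
    - {"grip": 5, "delta_pos": [0, -1.5, 0], "dr": [-0.032, 0, 0.038]}
    - {"grip": 5, "delta_pos": [0, -1.5, 0], "dr": [-0.032, 0, 0.038]}

```text
time: 11.65
tool_pos: [0.5291, -0.1471, 0.0594]
ee_rot: [[0.766, -0.003, 0.643], [-0.007, -1.0, 0.004], [0.642, -0.007, -0.766]]
ft_force: [-0.3, -16.5, -1.3]
grip_width: 0.0107
grasp_force: 118.6
```

Run:
```python
from h import *
from cell import arm
o=st(arm);print('moment about screw at TCP?',np.dot(o['torque'],Rk(0)[:,2]))
```

```text
t 11.65 tcp [ 0.5291 -0.1471  0.0594] z [ 0.643  0.004 -0.766] w 0.0107 F [ -0.3 -16.5  -1.3] M [-2.8   0.71 -1.52] gf 118.56262390560005 q [-0.4  -0.54 -0.86  0.6   0.26  2.83]
knob-angle of tool -0.019 in-tilt z [-0.    -0.007 -1.   ]
moment about screw at TCP? 0.6255121930866814
```

Torque is still on the tightening side. Next I drop most of the y preload and open gradually.

jog_arm:
  plan:
    - {"grip": 5, "delta_pos": [0, -1, 0], "dr": [0, 0, 0]}
    - {"grip": 5, "delta_pos": [0, -1.5, 0], "dr": [0, 0, 0]}
    - {"grip": 16, "delta_pos": [0, -1.5, 0], "dr": [0, 0, 0]}
    - {"grip": 30, "delta_pos": [0, -1.5, 0], "dr": [0, 0, 0]}
    - {"grip": 40, "delta_pos": [0, -1.5, 0], "dr": [0, 0, 0]}

```text
time: 12.15
tool_pos: [0.5289, -0.1455, 0.0586]
ee_rot: [[0.767, 0.003, 0.642], [-0.005, -1.0, 0.011], [0.642, -0.012, -0.767]]
ft_force: [-0.0, -0.3, 0.7]
grip_width: 0.04
grasp_force: 0.0
```

jog_arm:
  plan:
    - {"grip": 40, "delta_pos": [0, 0, 0], "dr": [0, 0, 0]}
    - {"grip": 40, "delta_pos": [-13, 0, 15], "dr": [0, 0, 0]}
    - {"grip": 40, "delta_pos": [-32, 0, 38], "dr": [0, 0, 0]}
    - {"grip": 40, "delta_pos": [-58, 0, 69], "dr": [0, 0, 0]}
    - {"grip": 40, "delta_pos": [-84, 0, 100], "dr": [0, 0, 0]}

```text
time: 12.65
tool_pos: [0.4437, -0.1451, 0.1592]
ee_rot: [[0.767, 0.005, 0.641], [-0.004, -1.0, 0.012], [0.641, -0.011, -0.767]]
ft_force: [1.3, 0.1, 1.1]
grip_width: 0.04
grasp_force: 0.0
```

Run:
```python
from h import *
from cell import arm
st(arm);S=arm.snapshot('side');T=arm.snapshot('top')
f=cv2.resize(S['frame'][150:270,270:390],(480,480),interpolation=2)
g=cv2.resize(T['frame'][200:290,310:390],(320,360),interpolation=2)
o=np.zeros((480,800,3),np.uint8);o[:,:480]=f;o[:360,480:]=g
cv2.imwrite('pics/p5.png',o)
```

```text
t 12.65 tcp [ 0.4437 -0.1451  0.1592] z [ 0.641  0.012 -0.767] w 0.04 F [1.3 0.1 1.1] M [-0.05  0.59 -0.03] gf 0.0 q [-0.52 -0.8  -0.79  0.96  0.33  2.73]
knob-angle of tool -0.016 in-tilt z [-0.002  0.001 -1.   ]
```

View pics/p5.png

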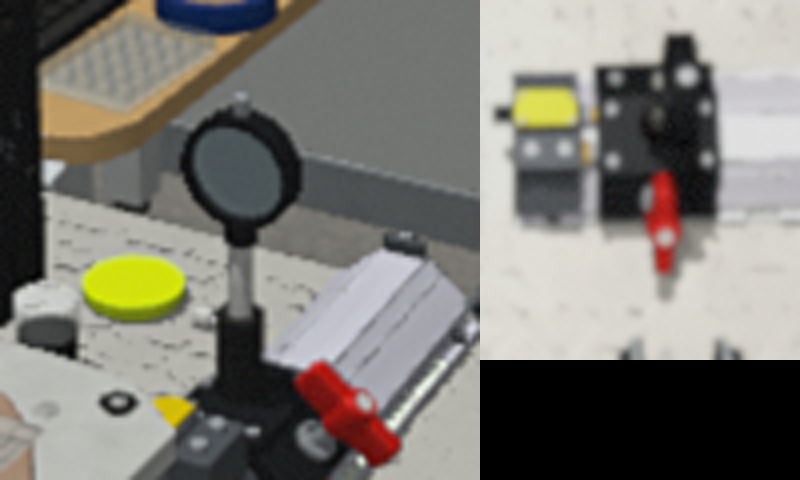

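The carriage is against the bolt, with both brass tips reaching its face, and the wing is across the rail. I'll check the numbers once before handing in.

Run:
```python
from h import *
from cell import arm
S=arm.snapshot('side');T=arm.snapshot('top')
u=[proj(p,[.519,-.1457,.0735])[0] for p in(S,T)]
h=[redmask(p,c) for p,c in zip((S,T),u)]
print(u,[cv2.boundingRect(x) for x in h])
x,f=fitknob([S,T],h,[.519,-.1457,.0735,0.0]);print(x,f.round(2))
```

```text
[array([356.32421674, 252.32439545]), array([354.7553804 , 255.70751055])] [(343, 240, 27, 27), (351, 242, 9, 26)]
[ 0.5204204  -0.14839951  0.07065075  0.        ] [-0.71  0.06  0.94  0.97  1.6   0.47  0.72 -0.09 -0.34  2.19]
```

Run:
```python
from h import *
from cell import arm
S=arm.snapshot('side');T=arm.snapshot('top')
h=[redmask(S,(356,252)),redmask(T,(355,255))]
for q in(.05,-.05,.2):print(fitknob([S,T],h,[.519,-.1457,.0735,q])[0])
c=lambda u,v:np.array([310+u/4-.4,200+v/4-.4])
for n,q,z in(('carr face',(598-480,160),.055),('bolt',(590-480,152),.055)):print(n,back(T,c(*q),z))
```

```text
[ 0.52022205 -0.14827067  0.07075875  0.01865233]
[ 5.20229326e-01 -1.48230388e-01  7.08050096e-02  4.71911988e-04]
[ 0.52024616 -0.14828153  0.07075227  0.01477093]
carr face [ 0.56054765 -0.10906164]
bolt [ 0.56551864 -0.10414861]
```

```bash
python3 -c "
from cell import arm
print(arm.close_job())"
```

```text
the job is handed in; nothing more can be done
None
```

I slackened the knob, slid the carriage about 80 mm until it stalled firmly against the stop bolt with the plunger pressed in, then tightened the knob to its hard stop under about 20 N of push and released. The last pictures show the carriage still home and the knob tight. I handed the job in at about 13 s of robot time, and the hand-in gave no verdict.

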